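# Close the stone viewer and raise its stage four clicks

## Task

Swing the viewer's open lid shut and press its near edge down until the spring tab snaps behind the rim. Then draw the ratchet lever by its red upright grip towards the viewer's near side exactly four clicks from its rest stop - never a fifth, the ratchet does not let it back - to lift the ring into focus. Finish still holding the red grip at the fourth click; do not let go, and leave the loupe, the jar and the pen where they are.

Things in the scene. Friction and masses are not known exactly. Their poses are not given: they have to be found in the camera images.
- viewer: Stone viewer, fixed: aluminium base plate 180 x 220 mm (x, y), a black open-topped chamber 110 x 100 x 60 mm on its left (centre at local y +70 mm, rim 68 mm above the desk), a steel toothed wheel with a ratchet lever on its right. Origin on the desk; local x points away from its near side, y to its left. A grey pawl housing, 34 mm high, stands at local x +74, y -30 mm.
- lid (a joint): Lid hinge, rad: 0 = shut, grows as the near edge rises. Starts open at 0.7 to 1.15 and stays where it is left (friction about 0.08 N m; about 1 N at the edge moves it). A spring tab below the near edge meets a lip inside the chamber's near rim at about 0.09 rad; pressing the edge down with 2 to 6 N snaps it past, then it stays below 0.02 rad.
- lid_hinge (a point): Middle of the lid's hinge line, at the chamber's far rim, 69 mm above the desk (viewer local x +57, y +70 mm); the hinge runs along the viewer's y.
- lid_press (a point): Point in the middle of the near border of the lid's outer face (grey frame, 6 mm thick, 116 x 104 mm, with a clear window): 101 mm from the hinge along the lid, 15 mm in from its free edge. It moves with the lid; 75 mm above the desk when shut.
- lever (a joint): Ratchet lever angle, rad: 0 = rest stop, where it starts; grows as the grip is drawn towards the viewer's near side (clockwise from above). The pawl tips over a tooth 0.07 before, and has dropped behind it (a click) at, each 0.2, 0.4, 0.6, 0.8 ...; a light spring pulls it back against the last tooth passed and no farther. The fourth click is done at 0.8; the fifth begins to tip at about 0.92.
- lever_pivot (a point): Point on the lever's vertical axis (viewer local x 0, y -30 mm), 37 mm above the desk.
- lever_grip_center (a point): Centre of the red upright round grip at the lever's end, 17 mm diameter, standing 37 to 87 mm above the desk, 95 mm from the pivot axis; this point is 62 mm up. At rest the lever points 0.65 rad from the viewer's -y towards its +x; at four clicks 0.15 rad from -y towards -x. Free room all round it.
- lever_grip: The red upright grip itself, a sleeve that spins freely on its pin at the lever's end; origin at its foot, 37 mm above the desk. Drawn along its arc it resists with about 2.5 N just after a click, rising to 4 to 5 N just before the next one; then the resistance falls away by 2 N or more for a moment.
- loupe: Folded silver loupe, 27 x 44 x 14 mm, lying loose to the right of the viewer; bystander. Origin under its centre.
- stone_jar_1: Small clear jar with black lid, 39 mm wide, 43 mm high, loose, behind the viewer; bystander. Origin under its centre.
- pen_click: Red pen, 145 mm long, loose, lying to the right; bystander. Origin under its centre.

How it is judged:
On the way, in this order (a step that is already met when the one before it is completed fails the run):
1. the lid is shut with its tab behind the rim, the lever not yet drawn (value of joint lid below 0.035 rad and value of joint lever below 0.15 rad), for 0.2 s.
2. the lever is at its fourth click (value of joint lever above 0.765 rad), for 0.2 s.
At the end, for the whole second after the job is handed in: the lid is shut (below 0.035 rad), the lever stands at its fourth click (0.765 to 0.945 rad) and the fingers still hold or press the red grip (more than 0.5 N) (value of joint lid below 0.035 rad and value of joint lever between 0.765 and 0.945 rad and contact force between the fingers and lever_grip above 0.5 N); the arm keeps its last pose, push and grip.
It fails at once if the lever is drawn past the fifth click (value of joint lever above 0.965 rad).
It fails at once if a bystander is moved more than 3 cm (distance of any of loupe, stone_jar_1, pen_click from where it was at the start of the episode above 0.03 m).
It also fails if it takes over 67 s, if anything falls off the work surface, if the arm or the gripper's body presses on something with over 40 N, if the wrist force passes 120 N, or if a joint passes its speed limit or range.

## Robot

A 7-joint arm with a two-finger parallel gripper is mounted at the origin on a cart in front of the work surface, level with it; the furniture and walls round the work are solid. World frame = base frame: x ahead of the robot, y to its left, z up, the work surface at z = 0. Lengths are in m, angles in rad, forces in N, time in s.
With the tool pointing down it reaches from about 0.4 to 0.875 m from the base axis. Payload 19.3 kg.
Tool frame: the origin (TCP) lies at the very end of the fingers, on their centre line; the grasp point (between the pads) lies bot.grasp_offset behind it (bot.grasp_offset is the distance from the TCP to the grasp point, in m); z points along the fingers, y is the direction in which the jaws open and shut (so a half turn about z gives the same grasp; the last joint's range is limited). The gripper opens to 85 mm and grips with 20 to 120 N. Pads are 22 mm wide; open, the fingers measure 114 mm over their backs; the gripper's body (76 mm by 85 mm) begins 54 mm behind the grasp point. The pads swing forward as they close: fully open they stand 13 mm farther back than shut.
Start: joints at [1.14, 0.521, -0.036, 1.599, 0.021, 1.021, -0.113], TCP at [0.221, -0.585, 0.231] pointing down, gripper open.
Joint ranges: [-2.91, 2.91], [-0.3, 2.13], [-1.5, 1.42], [0.17, 2.43], [-1.26, 4.41], [0.16, 1.93], [-2.52, 2.52]. Speed limits (rad/s): [1.89, 1.89, 2.39, 2.39, 3.01, 3.01, 3.01].

## Interface

Orientations are given as [roll, pitch, yaw] about the fixed x, y, z axes, in that order (R = Rz(yaw) Ry(pitch) Rx(roll)).
In Python, from workcell import bot gives the robot as it stands. The module is installed in compiled form; this text tells all that it offers.
- The arm moves only by the shell command python3 -m handwheel 'ROWS' [OPENING] [FORCE]. ROWS is JSON, a list of rows, each a list of 6 numbers: the shift along the tool's x, y, z as a fraction of full scale, then the turn, a rotation vector about the tool's x, y, z as a fraction of full scale. In form: [[x, y, z, rx, ry, rz], ...]. A call has 1 to 8 rows; each row shifts and turns the commanded pose from where the row before left it, along the tool's axes as they then stand; what a row does not reach is not made up. Full scale, the value 1, is 0.025 m for a shift and 360 degrees for a turn. A row lasts 1/8 s, in which the tool goes at most 62.5 mm and 10.7 degrees, less where a joint would pass 70% of its speed; a pose out of reach is approached as far as the arm can. A call with a number of a shift or a turn outside -1 to 1 is refused whole. A call with a gripper value outside its range is refused whole. OPENING is the closure, from -1 (fully open) to 1 (shut), set as the call begins (- or left out, the last holds). The fingers move at their own pace and stop on an object; FORCE is the grip in N (left out, the last holds). Time passes only in rows, so rows that do not move let the fingers close. It gives the time, the measured TCP pose, the force and the opening at its end, in the units of the state.
- bot.observe(): the state, without advancing time (a new reading comes with each control period).
- bot.grab_frame(name): name is "side" or "top"; returns a dict with "pixels" (400x640x3 uint8, blue, green, red), "vertical_fov" (degrees; the focal length in pixels is half the picture's height over the tangent of half this angle, whatever the lens; pixels are square), "cx", "cy" (the principal point, pixels), "R" (3x3) and "t" (3): a world point X has camera coordinates R X + t. Camera axes: x right, y down, z forward; pixel columns grow to the right and rows downward; lengths in m; the calibration is good to about 2 mm. A picture is of the moment at which its call begins. There is no depth.
- bot.job_done(): hands the job in, once; it reports no verdict.
Trained networks look in a picture, given as the dict that the camera call returned (one of the last four; its "shot" number tells which), for a name from the list of things; names that differ only in an ending like _2 or _b are one class to them, and where a whole thing is asked for, a point or a joint stands for the part that bears it (a point fixed in the world has none). Each returns a list of dicts, best first, with "score" (0 to 1); they miss things now and then, are a little off and sometimes report something else, mostly with a low value. They report only what shows in the picture. A call takes as long as a camera call.
- bot.trace(picture, thing): "region" (400x640 bool, what is visible of it) and "point" ([column, row] in pixels, amid what is visible of it).
The state is a dict: "clock": time; "qpos": joint angles; "qd": joint speeds; "joint_efforts": joint torques, N m; "position": TCP position; "tool_rot": TCP orientation; "force": force on the tool from outside, world axes, zero at the start; "moment": the same for the moment, N m; "grip_width": finger opening in m.
Only numpy, scipy, OpenCV 4.12 (cv2) and the standard library are available. Lean on these libraries where they do the work, as an engineer would, in place of code of your own. Each camera call takes 0.05 s, during which the arm holds its last target.

## Working session

There is one attempt and no reset: what is moved stays moved. The work goes in short steps, Python scripts to look and compute and a shell command to move; the robot and the scene stay as the last step left them, time stands still between calls to the robot, and variables do not carry over. Pictures are saved under pics/ and viewed, and the job is handed in when it is done.

```bash
mkdir -p pics; ls; cat > h.py <<'E'
from workcell import bot
import numpy as np, cv2
def K(f):
    fl=200/np.tan(np.radians(f["vertical_fov"])/2); return fl,f["cx"],f["cy"]
def proj(f,X):
    fl,cx,cy=K(f); c=np.array(f["R"])@np.array(X,float)+np.array(f["t"]); return np.array([cx+fl*c[0]/c[2],cy+fl*c[1]/c[2]])
def ray(f,p):
    fl,cx,cy=K(f); R=np.array(f["R"]); d=R.T@np.array([(p[0]-cx)/fl,(p[1]-cy)/fl,1]); o=-R.T@np.array(f["t"]); return o,d/np.linalg.norm(d)
def atz(f,p,z):
    o,d=ray(f,p); return o+d*(z-o[2])/d[2]
E
python3 - <<'E'
from h import *
s=bot.observe(); print({k:np.round(v,3) for k,v in s.items()}, bot.grasp_offset)
for n in("side","top"):
    f=bot.grab_frame(n); cv2.imwrite(f"pics/{n}0.png",f["pixels"]); print(n,f["vertical_fov"],f["cx"],f["cy"],np.round(f["R"],3).tolist(),np.round(f["t"],3))
    print('cam',-np.array(f["R"]).T@np.array(f["t"]))
    for t in["viewer","lid","lid_press","lever","lever_grip_center","lever_grip","loupe","stone_jar_1","pen_click"]:
        try:
            for r in bot.trace(f,t)[:2]: print(t,round(r["score"],2),np.round(r["point"],1),r["region"].sum())
        except Exception as e: print(t,e)
print(bot.observe()["clock"])
E
```

```text
pics
{'clock': np.float64(0.0), 'qpos': array([ 1.14 ,  0.522, -0.036,  1.6  ,  0.021,  1.021, -0.113]), 'qd': array([ 0.001, -0.001,  0.   , -0.   , -0.001,  0.001,  0.001]), 'joint_efforts': array([-2.0000e-03, -9.2708e+01,  1.9790e+00, -3.6992e+01,  1.8000e-02,
        8.0000e-03, -0.0000e+00]), 'position': array([ 0.221, -0.584,  0.231]), 'tool_rot': array([-3.14 ,  0.   ,  0.361]), 'force': array([ 0.397,  0.276, -0.273]), 'moment': array([0.024, 0.031, 0.064]), 'grip_width': np.float64(0.085)} 0.0187
side 48.16593751729801 318.58072706311145 200.4343775608932 [[1.0, 0.005, 0.024], [0.023, -0.512, -0.859], [0.008, 0.859, -0.512]] [-0.621 -0.036  1.26 ]
cam [ 0.61100167 -1.09840799  0.62889537]
viewer 0.67 [367.4 176.5] 228
lid 0.86 [294.5 144.1] 325
lid_press 0.61 [291.  144.8] 305
lever 0.84 [293.  190.8] 583
lever 0.64 [291.5 144.8] 290
lever_grip 0.65 [313.5 192.4] 132
loupe 0.62 [334.8 267.3] 154
stone_jar_1 0.74 [334.6 267.8] 147
stone_jar_1 0.73 [367.6 176.9] 201
pen_click 0.8 [221.9 285.6] 232
pen_click 0.29 [336.3 269.1] 156
top 50.61693948556551 315.7723482169822 199.67646411232334 [[-0.001, -1.0, 0.004], [-0.994, 0.0, -0.11], [0.11, -0.004, -0.994]] [-0.166  0.616  0.881]
cam [ 0.51532598 -0.16241003  0.94418568]
viewer 0.96 [240.3 235.9] 8729
lid 0.67 [200.9 230. ] 1528
lid_press 0.84 [203.2 230.5] 1563
lid_press 0.48 [265.6 231.5] 1449
lever 0.63 [263.7 236. ] 1295
lever_grip_center 0.47 [289.3 203.8] 63
lever_grip 0.51 [291.3 204.3] 69
loupe 0.68 [390.6 180.9] 157
loupe 0.3 [289.4 201.1] 48
stone_jar_1 0.81 [208.3 136.3] 312
pen_click 0.6 [419.6 289.2] 281
1.0
```

View pics/side0.png

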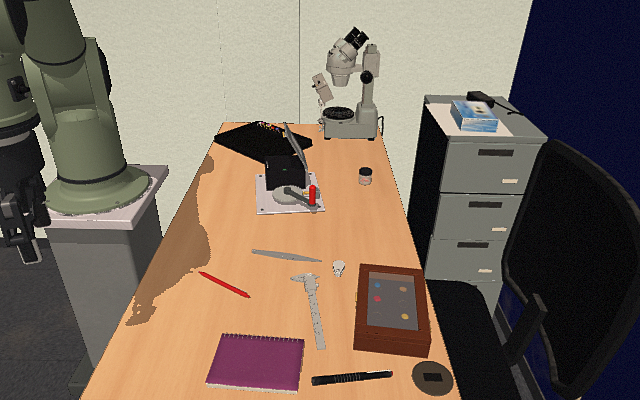

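View pics/top0.png

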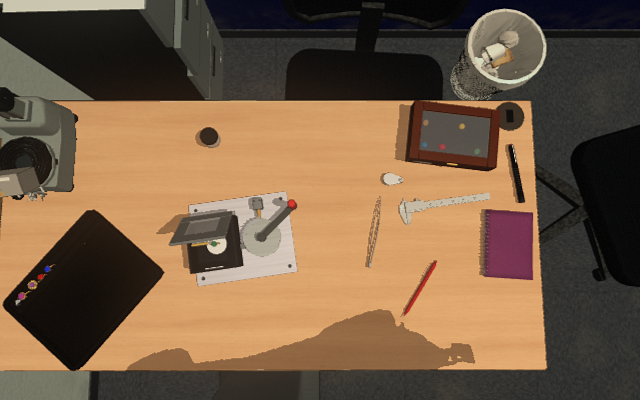

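```bash
python3 - <<'E'
import cv2
a=cv2.imread('pics/top0.png')[120:320,150:350]; cv2.imwrite('pics/topz.png',cv2.resize(a,(800,800),interpolation=cv2.INTER_CUBIC)[:600])
a=cv2.imread('pics/side0.png')[90:240,220:420]; cv2.imwrite('pics/sidez.png',cv2.resize(a,(800,600),interpolation=cv2.INTER_CUBIC))
E
```

```text
(no output)
```

View pics/topz.png

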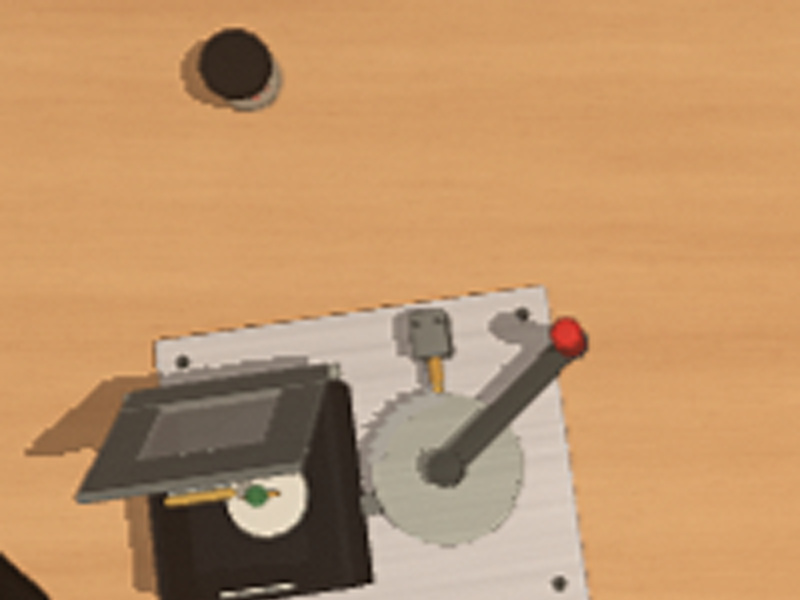

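View pics/sidez.png

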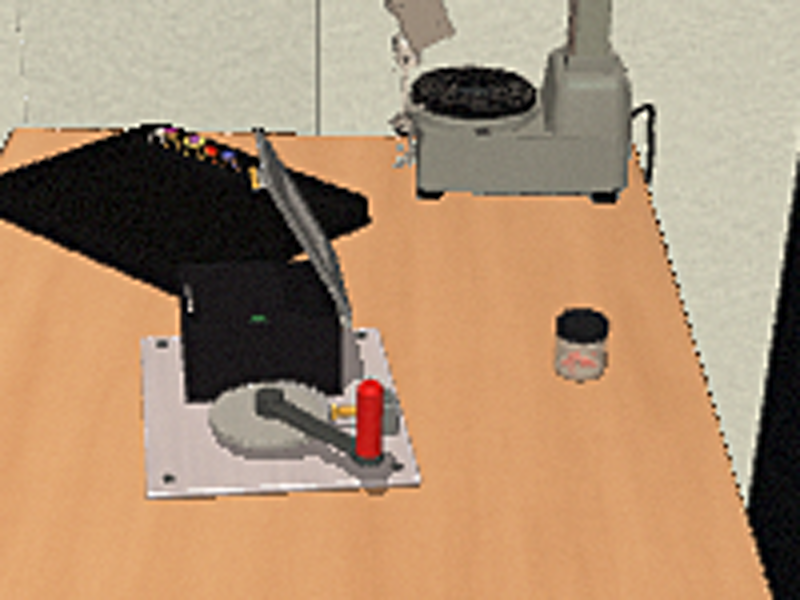

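```bash
cat > fit.py <<'E'
from h import *
from scipy.optimize import least_squares
def W(p,l):
    c,s=np.cos(p[2]),np.sin(p[2]); return np.array([p[0]+c*l[0]-s*l[1],p[1]+s*l[0]+c*l[1],l[2]])
def lidpt(th,d,w,h=.006): # d from hinge, w across, h above hinge plane
    return [.057-d*np.cos(th)+h*np.sin(th)*1.0, .070+w, .069+d*np.sin(th)+h*np.cos(th)]
def grip(a,z=.062):
    b=.65-a
    return [.095*np.sin(b),-.03-.095*np.cos(b),z]
E
python3 - <<'E'
from fit import *
T=bot.grab_frame("top");S=bot.grab_frame("side")
import pickle; pickle.dump((T,S),open('f0.pkl','wb'))
obs=[(T,[.09,.11,.008],(188.75,205)),(T,[.09,-.11,.008],(286.25,191.75)),(T,[-.09,-.11,.008],(297,271)),(T,[-.09,.11,.008],(197,286.5)),
(T,[0,-.03,.045],(261.2,236.7)),(T,grip(0,.087),(291.5,204.2)),
(S,[-.09,-.11,.006],(257,213.5)),(S,[.09,-.11,.006],(325,210.5)),(S,[-.09,.11,.008],(255.5,174.8)),(S,grip(0,.087),(312.3,185.5))]
lo=[(T,.052,(169.5,244.5)),(T,-.052,(225,237.5)),(S,-.052,(284.7,122.5))]
def res(p,full=False):
    r=[proj(f,W(p,l))-o for f,l,o in obs]+[proj(f,W(p,lidpt(p[3],.116,w)))-o for f,w,o in lo]
    return np.array(r) if full else np.ravel(r)
s=least_squares(res,[.45,.1,.1,.9],loss='soft_l1'); print(s.x); print(res(s.x,True).round(1).tolist())
p=s.x; np.save('p.npy',p)
for n,l in dict(hinge=[.057,.07,.069],press=lidpt(p[3],.101,0),press0=lidpt(0,.101,0),pivot=[0,-.03,.037],g0=grip(0),g4=grip(.8)).items(): print(n,W(p,l).round(4))
for n,q,z in(("loupe",(390.6,180.9),.007),("jar",(208.3,136.3),.043),("pen",(419.6,289.2),.005)): print(n,atz(T,q,z).round(3))
E
```

```text
[ 0.53336503 -0.01082022  0.13010647  1.0096046 ]
[[2.8, -0.6], [3.5, -0.1], [3.0, 1.7], [2.7, -0.4], [-4.6, -0.6], [-4.1, -1.6], [-1.9, 1.2], [-0.5, 1.0], [-0.8, -0.3], [0.2, -1.6], [-5.5, 0.7], [-4.0, 0.2], [1.6, 12.2]]
hinge [0.5808 0.066  0.069 ]
press [0.5325 0.0597 0.1577]
press0 [0.4807 0.0529 0.075 ]
pivot [ 0.5373 -0.0406  0.037 ]
g0 [ 0.6041 -0.1081  0.062 ]
g4 [ 0.5354 -0.1355  0.062 ]
loupe [ 0.661 -0.334  0.007]
jar [0.754 0.068 0.043]
pen [ 0.422 -0.393  0.005]
```

```bash
python3 - <<'E'
from fit import *
import pickle; T,S=pickle.load(open('f0.pkl','rb'))
obs=[(T,[.09,.11,.008],(188.75,205)),(T,[.09,-.11,.008],(286.25,191.75)),(T,[-.09,-.11,.008],(297,271)),(T,[-.09,.11,.008],(197,286.5)),
(T,[0,-.03,.045],(261.2,236.7)),(T,grip(0,.087),(291.5,204.2)),
(S,[-.09,-.11,.006],(257,213.5)),(S,[.09,-.11,.006],(325,210.5)),(S,[-.09,.11,.008],(255.5,174.8)),(S,grip(0,.087),(312.3,185.5))]
lo=[(T,.052,(169.5,244.5)),(T,-.052,(225,237.5)),(S,-.052,(284.7,122.5)),]
ho=[(T,-.052,(150+337/4,120+368/4)),(S,-.052,(220+347/4,90+312/4))]
def res(p,full=False):
    off=lambda l:[l[0]+p[5],l[1]+p[4],l[2]] if abs(l[0])==.09 else l
    r=[proj(f,W(p,off(l)))-o for f,l,o in obs]+[proj(f,W(p,lidpt(p[3],.116,w)))-o for f,w,o in lo]+[proj(f,W(p,lidpt(p[3],0,w)))-o for f,w,o in ho]
    return np.array(r) if full else np.ravel(r)
s=least_squares(res,[.45,.1,.1,.9,0.02,0],loss='soft_l1'); print(s.x); print(res(s.x,True).round(1).tolist())
p=s.x; np.save('p.npy',p)
for n,l in dict(hinge=[.057,.07,.069],press=lidpt(p[3],.101,0),press0=lidpt(0,.101,0),pivot=[0,-.03,.037],g0=grip(0),g4=grip(.8)).items(): print(n,W(p,l).round(4))
t=T["pixels"].copy()
for a,im,n in((T,T["pixels"].copy(),'t'),(S,S["pixels"].copy(),'s')):
    im=cv2.resize(im[90:290,150:350],(800,800),interpolation=cv2.INTER_CUBIC); 
    def d(l): 
        q=(proj(a,W(p,l))-[150,90]+.5)*4; return int(q[0]),int(q[1])
    L=[lidpt(p[3],.116,.052),lidpt(p[3],.116,-.052),lidpt(p[3],0,-.052),lidpt(p[3],0,.052)]
    cv2.polylines(im,[np.array([d(l) for l in L])],True,(0,255,255),1)
    C=[[x,y,.068] for x,y in((-.055,.02),(.055,.02),(.055,.12),(-.055,.12))]
    cv2.polylines(im,[np.array([d(l) for l in C])],True,(255,255,0),1)
    cv2.line(im,d(grip(0,.037)),d(grip(0,.087)),(255,0,0),1)
    cv2.line(im,d([0,-.03,.037]),d(grip(.8,.037)),(255,0,0),1)
    cv2.imwrite(f'pics/ov{n}.png',im[:600] if n=='s' else im[200:])
E
```

```text
[ 0.52906733 -0.02073862  0.14212152  1.06222572  0.01547868  0.00742932]
[[-0.6, -0.3], [0.1, -1.0], [0.5, 0.6], [0.3, -0.3], [0.0, 1.2], [0.4, -0.0], [-0.8, 0.1], [0.3, -0.6], [-0.7, -1.1], [-1.1, 0.2], [-0.8, 0.9], [0.8, -0.3], [1.6, 12.6], [-1.6, -0.9], [0.5, 0.8]]
hinge [0.5756 0.0566 0.069 ]
press [0.5321 0.0504 0.1601]
press0 [0.4756 0.0423 0.075 ]
pivot [ 0.5333 -0.0504  0.037 ]
g0 [ 0.6009 -0.1172  0.062 ]
g4 [ 0.5326 -0.1454  0.062 ]
```

View pics/ovt.png

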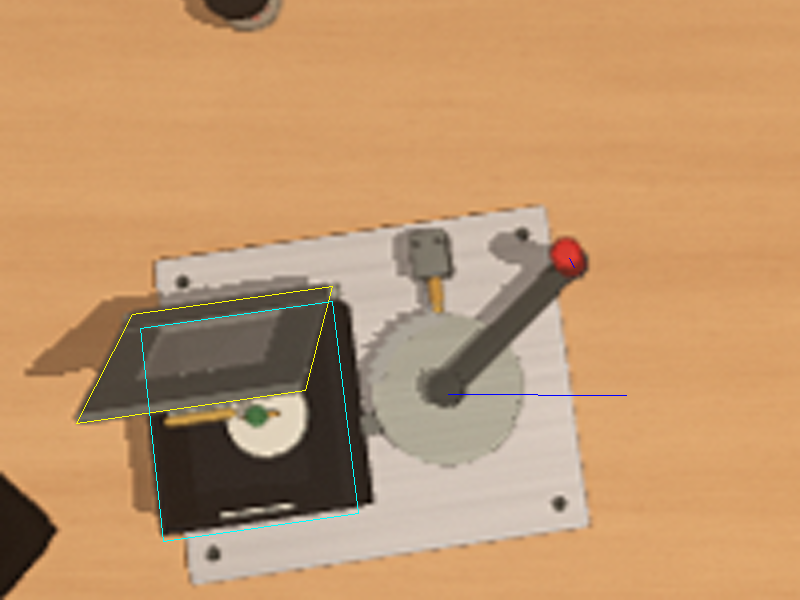

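View pics/ovs.png

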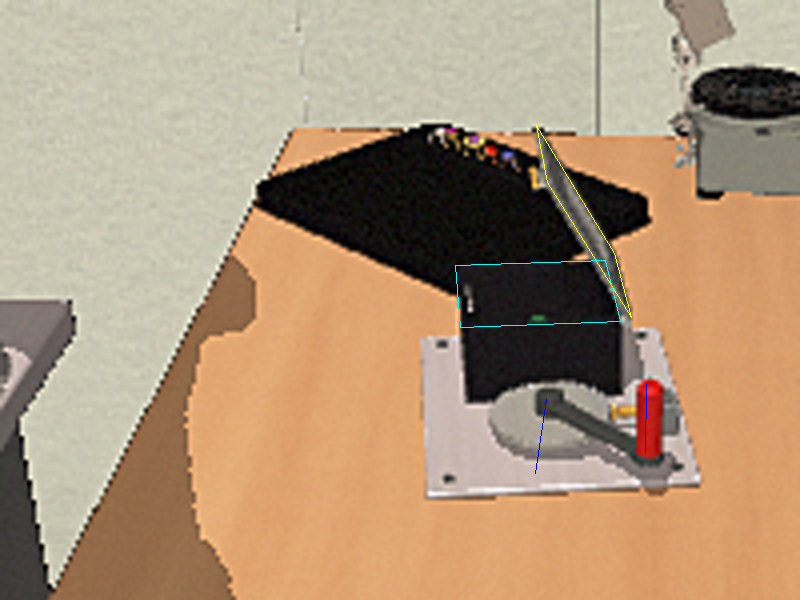

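The top picture shows the viewer with its lid open and the grip at px (291,204). The side picture shows the grip at (313,190). The fit over both views is consistent once the plate gets a free offset. I'll turn the tool to align with the viewer's axes, so tool x = viewer y and tool y = viewer x.

```bash
python3 -m handwheel '[[0,0,0,0,0,-0.0269],[0,0,0,0,0,-0.0269],[0,0,0,0,0,-0.0269],[0,0,0,0,0,-0.0269],[0,0,0,0,0,-0.0269],[0,0,0,0,0,-0.0269],[0,0,0,0,0,-0.0269],[0,0,0,0,0,-0.0269]]' 1 40
cat > w.py <<'E'
from fit import *
import sys
p=np.load('p.npy')
from scipy.spatial.transform import Rotation as Ro
s=bot.observe(); R=Ro.from_euler('xyz',s["tool_rot"]).as_matrix()
c,sn=np.cos(p[2]),np.sin(p[2]); d=s["position"]-np.array([p[0],p[1],0])
print('t',s["clock"],'pos',s["position"].round(4),'rpy',s["tool_rot"].round(3),'local',np.round([c*d[0]+sn*d[1],-sn*d[0]+c*d[1],d[2]],4),'F',s["force"].round(2),'w',round(float(s["grip_width"]),4))
Fl=[c*s["force"][0]+sn*s["force"][1],-sn*s["force"][0]+c*s["force"][1]]; print('Flocal',np.round(Fl,2))
for a in sys.argv[1:]:
    l=np.array(eval(a)); e=W(p,l)-s["position"]; print(a,'tool mm',(R.T@e*1000).round(1),'rows',(R.T@e/.025).round(2))
E
python3 w.py '[.08,.07,.22]'
```

```text
clock: 2.1
position: [0.2206, -0.5848, 0.2313]
tool_rot: [-3.142, 0.0, 1.718]
force: [-0.6, -1.1, 1.2]
grip_width: -0.0001
t 2.1 pos [ 0.2206 -0.5848  0.2313] rpy [-3.142  0.     1.718] local [-0.3853 -0.5147  0.2313] F [-0.58 -1.09  1.18] w -0.0001
Flocal [-0.73 -0.99]
[.08,.07,.22] tool mm [582.1 468.5  11.3] rows [23.28 18.74  0.45]
```

```bash
python3 -m handwheel '[[1,0.79,0,0,0,0],[1,0.79,0,0,0,0],[1,0.79,0,0,0,0],[1,0.79,0,0,0,0],[1,0.79,0,0,0,0],[1,0.79,0,0,0,0],[1,0.79,0,0,0,0],[1,0.79,0,0,0,0]]'
python3 -m handwheel '[[1,0.79,0,0,0,0],[1,0.79,0,0,0,0],[1,0.79,0,0,0,0],[1,0.79,0,0,0,0],[1,0.79,0,0,0,0],[1,0.79,0,0,0,0],[1,0.79,0,0,0,0],[1,0.79,0,0,0,0]]'
python3 w.py '[.062,.07,.23]'
```

```text
clock: 3.1
position: [0.3491, -0.3635, 0.2314]
tool_rot: [3.141, 0.0, 1.713]
force: [0.4, 0.1, 0.1]
grip_width: 0.0001
clock: 4.1
position: [0.4773, -0.1432, 0.2314]
tool_rot: [3.141, 0.0, 1.713]
force: [0.9, 0.2, 0.4]
grip_width: -0.0
t 4.1 pos [ 0.4773 -0.1432  0.2314] rpy [3.141 0.    1.713] local [-0.0686 -0.1139  0.2314] F [0.87 0.21 0.4 ] w -0.0
Flocal [0.89 0.09]
[.062,.07,.23] tool mm [183.9 130.6   1.4] rows [7.36 5.22 0.06]
```

```bash
python3 -m handwheel '[[0.92,0.65,0,0,0,0],[0.92,0.65,0,0,0,0],[0.92,0.65,0,0,0,0],[0.92,0.65,0,0,0,0],[0.92,0.65,0,0,0,0],[0.92,0.65,0,0,0,0],[0.92,0.65,0,0,0,0],[0.92,0.65,0,0,0,0]]'
python3 -m handwheel '[[0,0,0.6,0,0,0],[0,0,0.8,0,0,0],[0,0,0.8,0,0,0],[0,0,0.8,0,0,0],[0,0,0.5,0,0,0],[0,0,0,0,0,0]]'
python3 w.py '[.062,.07,.15]'
python3 - <<'E'
from h import *
for n in("side","top"):
    f=bot.grab_frame(n); im=f["pixels"][90:240,170:370]; cv2.imwrite(f"pics/{n}1.png",cv2.resize(im,(800,600),interpolation=cv2.INTER_CUBIC))
E
```

```text
clock: 5.1
position: [0.5798, 0.0573, 0.2313]
tool_rot: [3.142, 0.0, 1.713]
force: [-0.2, 0.4, 0.1]
grip_width: 0.0002
clock: 5.85
position: [0.5789, 0.0561, 0.1431]
tool_rot: [-3.14, 0.0, 1.713]
force: [-0.3, 0.6, 0.3]
grip_width: -0.0003
t 5.85 pos [0.5789 0.0561 0.1431] rpy [-3.14   0.     1.713] local [0.0602 0.069  0.1431] F [-0.28  0.64  0.34] w -0.0003
Flocal [-0.19  0.67]
[.062,.07,.15] tool mm [ 1.   1.8 -6.9] rows [ 0.04  0.07 -0.28]
```

View pics/side1.png

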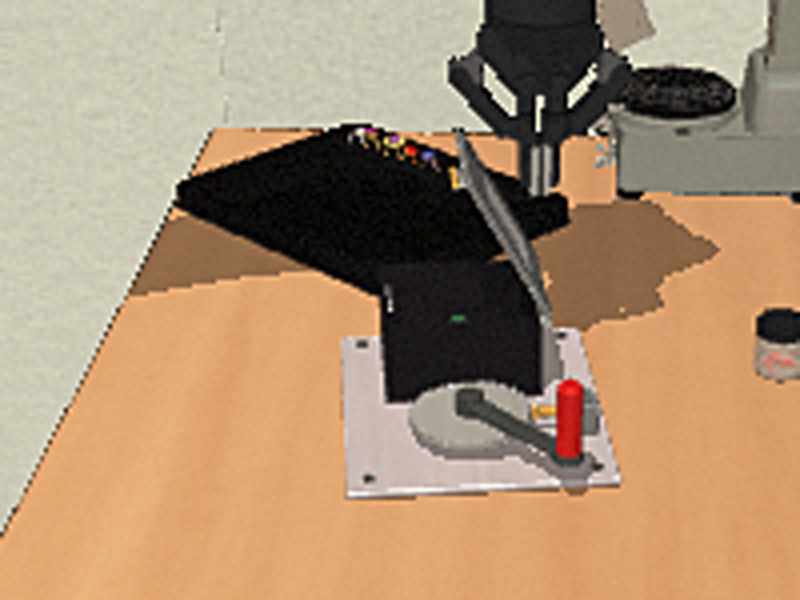

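```bash
python3 -m handwheel '[[0.04,-0.6,-0.3,0,0,0],[0,-0.6,-0.3,0,0,0],[0,-0.6,0.24,0,0,0],[0,-0.6,0.24,0,0,0],[0,0,0,0,0,0]]'
python3 w.py '[0.001,.07,.145]'
python3 -m handwheel '[[0,-0.3,0.3,0,0,0],[0,-0.3,0.3,0,0,0],[0,-0.3,0.3,0,0,0],[0,0,0,0,0,0]]'
python3 w.py '[-.022,.07,.122]'
```

```text
clock: 6.58
position: [0.5188, 0.0485, 0.1475]
tool_rot: [3.142, 0.001, 1.713]
force: [1.3, -0.3, 0.1]
grip_width: -0.0
t 6.575 pos [0.5188 0.0485 0.1475] rpy [3.142e+00 1.000e-03 1.713e+00] local [-0.0003  0.07    0.1475] F [ 1.25 -0.28  0.1 ] w -0.0
Flocal [ 1.2  -0.46]
[0.001,.07,.145] tool mm [-0.   1.3  2.5] rows [-0.    0.05  0.1 ]
clock: 7.08
position: [0.4968, 0.0457, 0.1237]
tool_rot: [-3.14, 0.0, 1.713]
force: [-0.1, 0.3, 0.2]
grip_width: 0.0001
t 7.075 pos [0.4968 0.0457 0.1237] rpy [-3.14   0.     1.713] local [-0.0226  0.0703  0.1237] F [-0.08  0.31  0.2 ] w 0.0001
Flocal [-0.04  0.32]
[-.022,.07,.122] tool mm [-0.3  0.6  1.7] rows [-0.01  0.02  0.07]
```

```bash
python3 - <<'E'
from h import *
for n in("side",):
    f=bot.grab_frame(n); im=f["pixels"][90:240,170:370]; cv2.imwrite(f"pics/{n}2.png",cv2.resize(im,(800,600),interpolation=cv2.INTER_CUBIC))
E
```

```text
(no output)
```

View pics/side2.png

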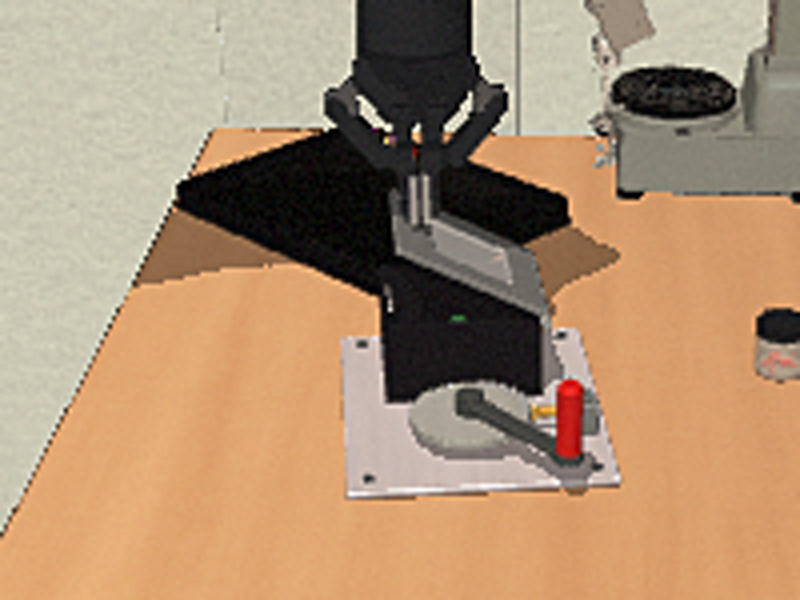

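The lid has followed the fingers down to about 0.5 rad, and the fingertip is at its near border around (420,230) in the crop. I'll continue down the arc.

```bash
python3 -m handwheel '[[0,-0.2,0.3,0,0,0],[0,-0.2,0.36,0,0,0],[0,-0.2,0.36,0,0,0],[0,-0.15,0.2,0,0,0],[0,0,0.2,0,0,0],[0,0,0,0,0,0]]'
python3 w.py '[-.044,.07,.075]'
```

```text
clock: 7.88
position: [0.479, 0.0433, 0.0885]
tool_rot: [-3.141, -0.0, 1.713]
force: [0.0, -0.7, -0.1]
grip_width: -0.0005
t 7.875 pos [0.479  0.0433 0.0885] rpy [-3.141 -0.     1.713] local [-0.0405  0.0704  0.0885] F [ 0.04 -0.66 -0.1 ] w -0.0005
Flocal [-0.05 -0.66]
[-.044,.07,.075] tool mm [-0.4 -3.5 13.5] rows [-0.02 -0.14  0.54]
```

```bash
for i in 1; do python3 -m handwheel '[[0,-0.14,0.1,0,0,0],[0,0,0.1,0,0,0],[0,0,0,0,0,0]]';python3 -m handwheel '[[0,0,0.08,0,0,0],[0,0,0.08,0,0,0],[0,0,0,0,0,0]]'; done
python3 -m handwheel '[[0,0,0.08,0,0,0],[0,0,0,0,0,0]]'
python3 -m handwheel '[[0,0,0.08,0,0,0],[0,0,0,0,0,0]]'; python3 w.py
```

```text
clock: 8.25
position: [0.4755, 0.0427, 0.0837]
tool_rot: [-3.141, 0.0, 1.713]
force: [-0.1, 0.1, 1.1]
grip_width: 0.0001
clock: 8.62
position: [0.4756, 0.0427, 0.0796]
tool_rot: [-3.141, -0.0, 1.713]
force: [0.0, -0.4, 0.4]
grip_width: -0.0002
clock: 8.88
position: [0.4756, 0.0427, 0.0777]
tool_rot: [-3.142, -0.0, 1.713]
force: [0.2, 0.6, -0.2]
grip_width: -0.0001
clock: 9.12
position: [0.4755, 0.0427, 0.0757]
tool_rot: [-3.141, -0.0, 1.713]
force: [-0.2, -0.1, 0.3]
grip_width: -0.0
t 9.125 pos [0.4755 0.0427 0.0757] rpy [-3.141 -0.     1.713] local [-0.044   0.0704  0.0757] F [-0.21 -0.07  0.27] w -0.0
Flocal [-0.22 -0.04]
```

```bash

python3 -m handwheel '[[0,0,0.06,0,0,0],[0,0,0,0,0,0]]'
python3 -m handwheel '[[0,0,0.06,0,0,0],[0,0,0,0,0,0]]'; python3 w.py
python3 - <<'E'
from h import *
for n in("side",):
    f=bot.grab_frame(n); im=f["pixels"][90:240,170:370]; cv2.imwrite(f"pics/{n}3.png",cv2.resize(im,(800,600),interpolation=cv2.INTER_CUBIC))
E
```

```text
clock: 9.38
position: [0.4756, 0.0427, 0.0747]
tool_rot: [3.141, 0.0, 1.713]
force: [-3.7, -0.4, 14.0]
grip_width: 0.0
clock: 9.62
position: [0.4758, 0.0427, 0.0741]
tool_rot: [3.141, 0.001, 1.713]
force: [-11.7, -1.2, 40.6]
grip_width: 0.0001
t 9.625 pos [0.4758 0.0427 0.0741] rpy [3.141e+00 1.000e-03 1.713e+00] local [-0.0438  0.0704  0.0741] F [-11.72  -1.22  40.58] w 0.0001
Flocal [-11.77   0.45]
```

View pics/side3.png

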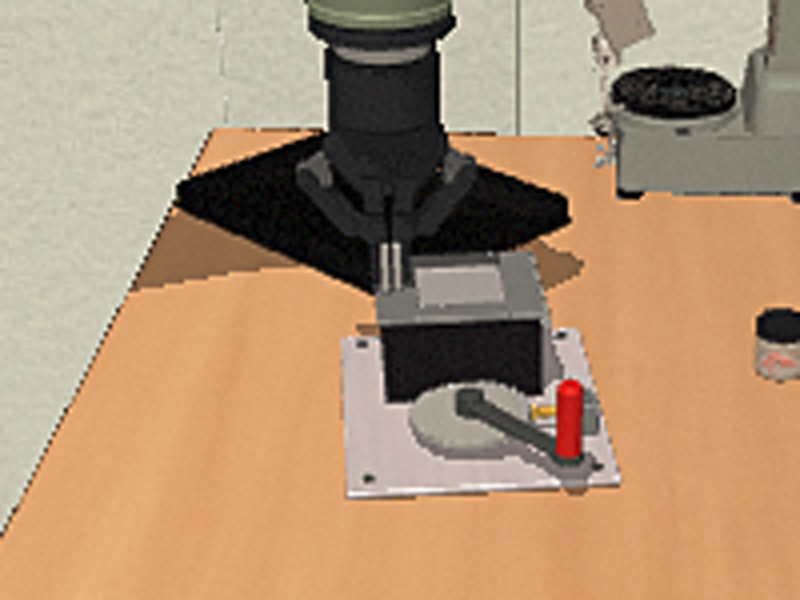

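The lid is flat and on its hard stop at z ≈ 0.074, so it is shut. Next I back off and check that it stays.

```bash

python3 -m handwheel '[[0,0,-0.2,0,0,0],[0,0,-0.4,0,0,0],[0,0,-0.8,0,0,0],[0,0,-0.9,0,0,0],[0,0,-0.9,0,0,0],[0,0,-0.5,0,0,0]]' -1
python3 -m handwheel '[[-0.88,0.51,0,0,0,0],[-0.88,0.51,0,0,0,0],[-0.88,0.51,0,0,0,0],[-0.88,0.51,0,0,0,0],[-0.88,0.51,0,0,0,0],[-0.88,0.51,0,0,0,0],[-0.88,0.51,0,0,0,0],[-0.88,0.51,0,0,0,0]]'
python3 w.py '[.0575,-.1056,.1]' '[.0575,-.1056,.047]'
python3 - <<'E'
from fit import *
p=np.load('p.npy')
for n in("side","top"):
    f=bot.grab_frame(n); im=f["pixels"][90:290,170:370]; cv2.imwrite(f"pics/{n}4.png",cv2.resize(im,(600,600),interpolation=cv2.INTER_CUBIC))
    print(n,[(t,round(r["score"],2),np.round(r["point"],1)) for t in("lever_grip","lid") for r in bot.trace(f,t)[:1]], 'pred grip',proj(f,W(p,grip(0))).round(1))
E
```

```text
clock: 10.42
position: [0.4758, 0.0427, 0.1665]
tool_rot: [3.141, 0.0, 1.713]
force: [-0.8, -0.6, -0.1]
grip_width: 0.0856
clock: 11.42
position: [0.6017, -0.1178, 0.165]
tool_rot: [-3.141, -0.0, 1.713]
force: [0.1, 0.2, -0.8]
grip_width: 0.0854
t 11.425 pos [ 0.6017 -0.1178  0.165 ] rpy [-3.141 -0.     1.713] local [ 0.0582 -0.1064  0.165 ] F [ 0.07  0.21 -0.81] w 0.0854
Flocal [0.1 0.2]
[.0575,-.1056,.1] tool mm [ 0.8 -0.6 65. ] rows [ 0.03 -0.03  2.6 ]
[.0575,-.1056,.047] tool mm [  0.7  -0.6 118. ] rows [ 0.03 -0.02  4.72]
side [('lid', 0.61, array([285.3, 162.6]))] pred grip [311.  194.3]
top [('lid', 0.63, array([204.5, 248. ]))] pred grip [292.5 205.3]
```

View pics/side4.png

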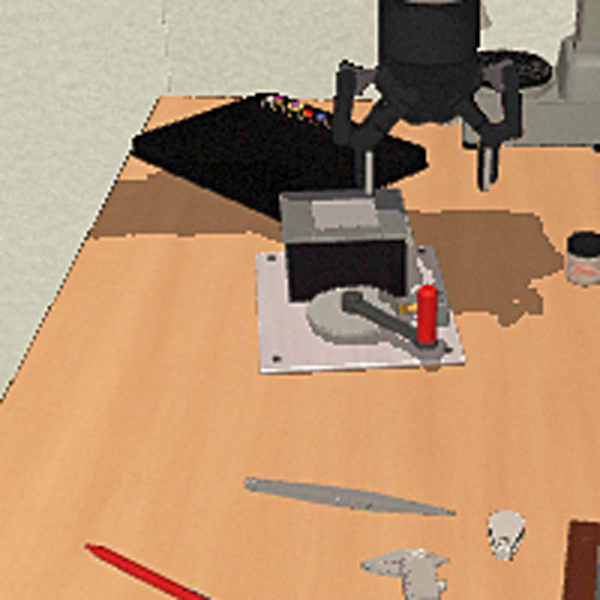

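View pics/top4.png

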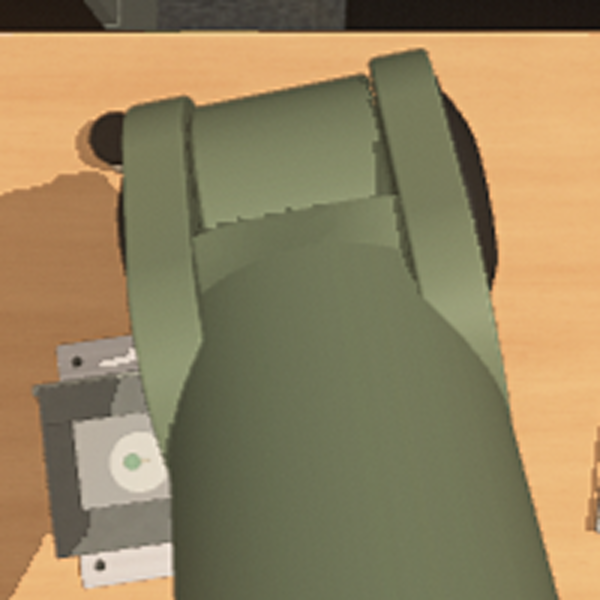

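```bash

python3 -m handwheel '[[0.03,0,0.6,0,0,0],[0,0,0.9,0,0,0],[0,0,0.9,0,0,0],[0,0,0.9,0,0,0],[0,0,0.8,0,0,0],[0,0,0.58,0,0,0],[0,0,0,0,0,0]]'
python3 - <<'E'
from fit import *
f=bot.grab_frame("side"); im=f["pixels"][90:240,220:420]; cv2.imwrite("pics/side5.png",cv2.resize(im,(800,600),interpolation=cv2.INTER_CUBIC))
E
python3 w.py '[.0575,-.1056,.047]'
```

```text
clock: 12.6
position: [0.6008, -0.1161, 0.0473]
tool_rot: [-3.14, -0.001, 1.713]
force: [0.7, -0.7, -0.6]
grip_width: 0.0855
t 12.65 pos [ 0.6013 -0.1162  0.0481] rpy [-3.141 -0.     1.713] local [ 0.058  -0.1047  0.0481] F [-0.18 -0.02  0.11] w 0.0854
Flocal [-0.18  0.  ]
[.0575,-.1056,.047] tool mm [-0.9 -0.5  1.1] rows [-0.04 -0.02  0.05]
```

View pics/side5.png

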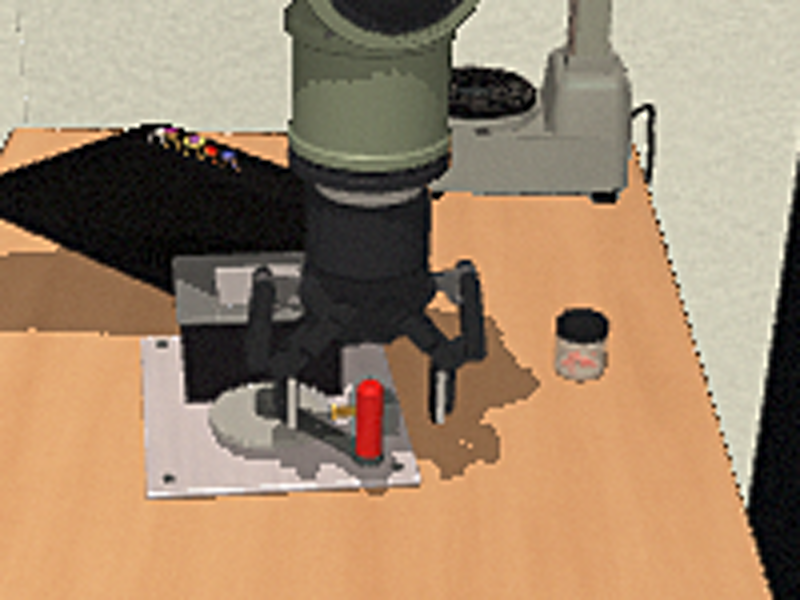

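```bash

python3 -m handwheel '[[-0.03,0,0,0,0,0],[0,0,0,0,0,0],[0,0,0,0,0,0],[0,0,0,0,0,0],[0,0,0,0,0,0],[0,0,0,0,0,0]]' 1 30
python3 w.py '[.0575,-.1056,.047]'
```

```text
clock: 13.4
position: [0.6021, -0.1171, 0.0487]
tool_rot: [3.14, 0.0, 1.713]
force: [4.8, -0.4, 3.9]
grip_width: 0.0161
t 13.4 pos [ 0.6021 -0.1171  0.0487] rpy [3.14  0.    1.713] local [ 0.0587 -0.1057  0.0487] F [ 4.81 -0.35  3.86] w 0.0161
Flocal [ 4.71 -1.03]
[.0575,-.1056,.047] tool mm [ 0.1 -1.2  1.7] rows [ 0.   -0.05  0.07]
```

```bash

python3 - <<'E'
from fit import *
f=bot.grab_frame("side"); im=f["pixels"][90:240,220:420]; cv2.imwrite("pics/side6.png",cv2.resize(im,(800,600),interpolation=cv2.INTER_CUBIC))
E
```

```text
(no output)
```

View pics/side6.png

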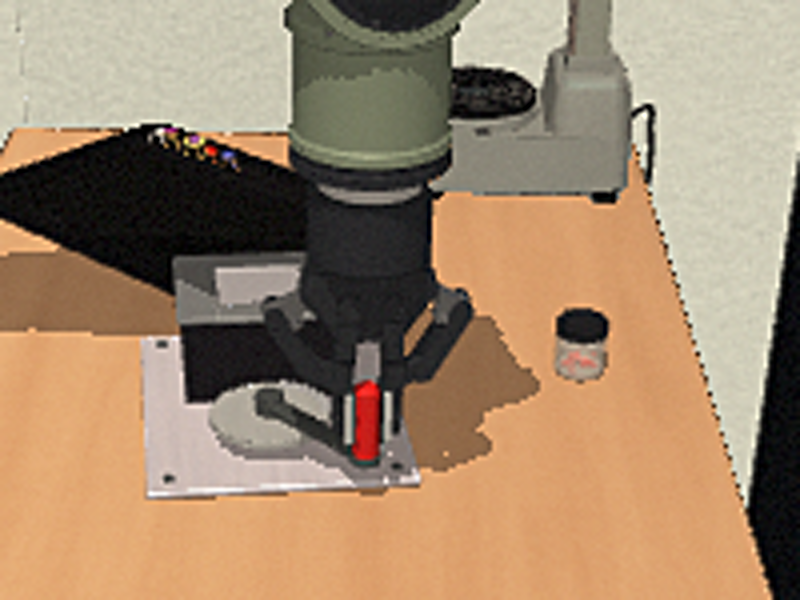

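```bash

python3 - <<'E'
from fit import *
g=[np.array(grip(a))*1000/25 for a in np.arange(0,.9,.05)]
for i in range(17): print(round(.05*(i+1),2),'x %.3f y %.3f'%((g[i+1]-g[i])[1],(g[i+1]-g[i])[0]), (g[i+1]*25)[:2].round(1))
E
cat > a.py <<'E'
from fit import *
p=np.load('p.npy'); s=bot.observe(); c,sn=np.cos(p[2]),np.sin(p[2]); d=s["position"]-np.array([p[0],p[1],0]); l=np.array([c*d[0]+sn*d[1],-sn*d[0]+c*d[1]])
v=l-[0,-.03]; b=np.arctan2(v[0],-v[1]); f=s["force"]; fl=np.array([c*f[0]+sn*f[1],-sn*f[0]+c*f[1]]); tn=np.array([np.cos(b),np.sin(b)])
print('t %.2f a %.3f r %.4f'%(s["clock"],.65-b,np.hypot(*v)),'l',l.round(4),'z',s["position"][2].round(4),'Ftan %.2f Frad %.2f Fz %.2f'%(fl@tn,fl@[np.sin(b),-np.cos(b)],f[2]),'w %.4f'%s["grip_width"])
E
python3 a.py
```

```text
0.05 x -0.111 y -0.154 [  53.6 -108.4]
0.1 x -0.103 y -0.159 [  49.7 -111. ]
0.15 x -0.095 y -0.164 [  45.5 -113.4]
0.2 x -0.087 y -0.169 [  41.3 -115.5]
0.25 x -0.078 y -0.173 [  37.  -117.5]
0.3 x -0.070 y -0.177 [  32.6 -119.2]
0.35 x -0.061 y -0.180 [  28.1 -120.8]
0.4 x -0.052 y -0.183 [  23.5 -122. ]
0.45 x -0.042 y -0.185 [  18.9 -123.1]
0.5 x -0.033 y -0.187 [  14.2 -123.9]
0.55 x -0.024 y -0.188 [   9.5 -124.5]
0.6 x -0.014 y -0.189 [   4.7 -124.9]
0.65 x -0.005 y -0.190 [   0. -125.]
0.7 x 0.005 y -0.190 [  -4.7 -124.9]
0.75 x 0.014 y -0.189 [  -9.5 -124.5]
0.8 x 0.024 y -0.188 [ -14.2 -123.9]
0.85 x 0.033 y -0.187 [ -18.9 -123.1]
t 13.45 a -0.008 r 0.0958 l [ 0.0586 -0.1058] z 0.0486 Ftan 3.06 Frad 4.13 Fz 6.13 w 0.0158
```

```bash

python3 -m handwheel '[[-0.055,-0.077,0,0,0,0],[-0.055,-0.077,0,0,0,0],[0,0,0,0,0,0]]'>/dev/null; python3 a.py
python3 -m handwheel '[[-0.052,-0.08,0,0,0,0],[-0.051,-0.08,0,0,0,0],[0,0,0,0,0,0]]'>/dev/null; python3 a.py
```

```text
t 13.82 a 0.044 r 0.0956 l [ 0.0544 -0.1086] z 0.0486 Ftan 3.36 Frad 3.56 Fz 4.88 w 0.0161
t 14.20 a 0.097 r 0.0955 l [ 0.0501 -0.1113] z 0.0485 Ftan 0.82 Frad 2.47 Fz 6.71 w 0.0159
```

```bash

python3 -m handwheel '[[0,0,-0.05,0,0,0],[0,0,0,0,0,0]]'>/dev/null; python3 a.py
python3 -m handwheel '[[-0.048,-0.082,0,0,0,0],[0,0,0,0,0,0]]'>/dev/null; python3 a.py
python3 -m handwheel '[[-0.047,-0.082,0,0,0,0],[0,0,0,0,0,0]]'>/dev/null; python3 a.py
python3 -m handwheel '[[-0.044,-0.084,0,0,0,0],[0,0,0,0,0,0]]'>/dev/null; python3 a.py
python3 -m handwheel '[[-0.043,-0.085,0,0,0,0],[0,0,0,0,0,0]]'>/dev/null; python3 a.py
python3 -m handwheel '[[-0.04,-0.086,0,0,0,0],[0,0,0,0,0,0]]'>/dev/null; python3 a.py
```

```text
t 14.45 a 0.099 r 0.0953 l [ 0.0499 -0.1112] z 0.0492 Ftan 2.19 Frad 4.33 Fz -4.58 w 0.0161
t 14.70 a 0.134 r 0.0952 l [ 0.047  -0.1129] z 0.0491 Ftan -5.11 Frad 3.61 Fz -1.79 w 0.0163
t 14.95 a 0.151 r 0.0952 l [ 0.0455 -0.1136] z 0.0493 Ftan -1.74 Frad 4.55 Fz -6.76 w 0.0163
t 15.20 a 0.166 r 0.0950 l [ 0.0442 -0.1141] z 0.0495 Ftan 3.45 Frad 3.10 Fz -9.68 w 0.0162
t 15.45 a 0.195 r 0.0949 l [ 0.0418 -0.1153] z 0.0495 Ftan 3.29 Frad 1.77 Fz -9.44 w 0.0161
t 15.70 a 0.222 r 0.0949 l [ 0.0394 -0.1163] z 0.0494 Ftan 3.74 Frad 0.14 Fz -10.80 w 0.0155
```

```bash

python3 -m handwheel '[[-0.038,-0.087,0.02,0,0,0],[0,0,0,0,0,0]]'>/dev/null; python3 a.py
python3 -m handwheel '[[-0.036,-0.088,0,0,0,0],[0,0,0,0,0,0]]'>/dev/null; python3 a.py
python3 -m handwheel '[[-0.034,-0.089,0,0,0,0],[0,0,0,0,0,0]]'>/dev/null; python3 a.py
python3 -m handwheel '[[-0.031,-0.09,0,0,0,0],[0,0,0,0,0,0]]'>/dev/null; python3 a.py
python3 -m handwheel '[[-0.03,-0.09,0,0,0,0],[0,0,0,0,0,0]]'>/dev/null; python3 a.py
python3 -m handwheel '[[-0.027,-0.091,0,0,0,0],[0,0,0,0,0,0]]'>/dev/null; python3 a.py
python3 -m handwheel '[[-0.025,-0.092,0,0,0,0],[0,0,0,0,0,0]]'>/dev/null; python3 a.py
```

```text
t 15.95 a 0.245 r 0.0949 l [ 0.0374 -0.1173] z 0.0492 Ftan 2.94 Frad -1.80 Fz -5.59 w 0.0157
t 16.20 a 0.272 r 0.0949 l [ 0.035  -0.1182] z 0.0491 Ftan 3.42 Frad -3.74 Fz -4.75 w 0.0160
t 16.45 a 0.299 r 0.0949 l [ 0.0326 -0.1191] z 0.049 Ftan 0.42 Frad -5.04 Fz -2.82 w 0.0162
t 16.70 a 0.330 r 0.0949 l [ 0.0298 -0.1201] z 0.0489 Ftan -3.11 Frad -5.49 Fz -2.04 w 0.0160
t 16.95 a 0.353 r 0.0948 l [ 0.0278 -0.1206] z 0.0489 Ftan -1.86 Frad -6.30 Fz -2.52 w 0.0160
t 17.20 a 0.370 r 0.0947 l [ 0.0262 -0.121 ] z 0.0491 Ftan 3.30 Frad -5.51 Fz -4.87 w 0.0161
t 17.45 a 0.394 r 0.0946 l [ 0.024  -0.1215] z 0.049 Ftan 4.07 Frad -6.49 Fz -4.35 w 0.0157
```

```bash

python3 -m handwheel '[[-0.01,-0.092,0.01,0,0,0],[0,0,0,0,0,0]]'>/dev/null; python3 a.py
python3 -m handwheel '[[-0.015,-0.092,0,0,0,0],[0,0,0,0,0,0]]'>/dev/null; python3 a.py
python3 -m handwheel '[[-0.012,-0.093,0,0,0,0],[0,0,0,0,0,0]]'>/dev/null; python3 a.py
python3 -m handwheel '[[-0.012,-0.093,0,0,0,0],[0,0,0,0,0,0]]'>/dev/null; python3 a.py
python3 -m handwheel '[[-0.012,-0.093,0,0,0,0],[0,0,0,0,0,0]]'>/dev/null; python3 a.py
python3 -m handwheel '[[-0.01,-0.093,0,0,0,0],[0,0,0,0,0,0]]'>/dev/null; python3 a.py
python3 -m handwheel '[[-0.008,-0.093,0,0,0,0],[0,0,0,0,0,0]]'>/dev/null; python3 a.py
python3 -m handwheel '[[-0.006,-0.093,0,0,0,0],[0,0,0,0,0,0]]'>/dev/null; python3 a.py
```

```text
t 17.70 a 0.416 r 0.0945 l [ 0.0219 -0.122 ] z 0.049 Ftan 3.88 Frad -6.91 Fz -3.87 w 0.0158
t 17.95 a 0.440 r 0.0944 l [ 0.0196 -0.1224] z 0.0489 Ftan 4.17 Frad -5.54 Fz -3.76 w 0.0162
t 18.20 a 0.465 r 0.0944 l [ 0.0173 -0.1228] z 0.049 Ftan 3.52 Frad -5.52 Fz -3.72 w 0.0161
t 18.45 a 0.492 r 0.0943 l [ 0.0148 -0.1231] z 0.049 Ftan 1.82 Frad -6.79 Fz -2.51 w 0.0159
t 18.70 a 0.521 r 0.0942 l [ 0.0121 -0.1234] z 0.0489 Ftan 0.28 Frad -5.36 Fz -1.79 w 0.0163
t 18.95 a 0.550 r 0.0942 l [ 0.0094 -0.1237] z 0.0488 Ftan -3.10 Frad -5.86 Fz 0.08 w 0.0160
t 19.20 a 0.564 r 0.0940 l [ 0.008  -0.1237] z 0.049 Ftan 1.91 Frad -6.07 Fz -4.02 w 0.0163
t 19.45 a 0.588 r 0.0940 l [ 0.0058 -0.1238] z 0.049 Ftan 3.45 Frad -6.69 Fz -2.95 w 0.0163
```

```bash

python3 -m handwheel '[[0,-0.093,0,0,0,0],[0,0,0,0,0,0]]'>/dev/null; python3 a.py
python3 -m handwheel '[[0.003,-0.094,0,0,0,0],[0,0,0,0,0,0]]'>/dev/null; python3 a.py
python3 -m handwheel '[[0.004,-0.094,0,0,0,0],[0,0,0,0,0,0]]'>/dev/null; python3 a.py
python3 -m handwheel '[[0.005,-0.094,0,0,0,0],[0,0,0,0,0,0]]'>/dev/null; python3 a.py
python3 -m handwheel '[[0.006,-0.093,0,0,0,0],[0,0,0,0,0,0]]'>/dev/null; python3 a.py
python3 -m handwheel '[[0.008,-0.093,0,0,0,0],[0,0,0,0,0,0]]'>/dev/null; python3 a.py
```

```text
t 19.70 a 0.612 r 0.0939 l [ 0.0035 -0.1238] z 0.049 Ftan 3.90 Frad -6.34 Fz -4.36 w 0.0160
t 19.95 a 0.636 r 0.0938 l [ 0.0013 -0.1238] z 0.049 Ftan 4.60 Frad -7.79 Fz -3.99 w 0.0158
t 20.20 a 0.661 r 0.0937 l [-0.0011 -0.1237] z 0.049 Ftan 3.54 Frad -5.89 Fz -3.77 w 0.0161
t 20.45 a 0.689 r 0.0937 l [-0.0036 -0.1236] z 0.049 Ftan 3.06 Frad -6.24 Fz -2.34 w 0.0164
t 20.70 a 0.717 r 0.0936 l [-0.0063 -0.1234] z 0.0489 Ftan 0.68 Frad -6.22 Fz -2.99 w 0.0160
t 20.95 a 0.749 r 0.0936 l [-0.0092 -0.1232] z 0.0488 Ftan -3.19 Frad -7.03 Fz -0.80 w 0.0164
```

```bash

python3 -m handwheel '[[0.006,-0.05,0,0,0,0],[0,0,0,0,0,0]]'>/dev/null; python3 a.py
python3 -m handwheel '[[0.006,-0.05,0,0,0,0],[0,0,0,0,0,0]]'>/dev/null; python3 a.py
```

```text
t 21.20 a 0.757 r 0.0935 l [-0.01  -0.123] z 0.0489 Ftan -1.41 Frad -5.84 Fz -2.90 w 0.0163
t 21.45 a 0.765 r 0.0934 l [-0.0107 -0.1228] z 0.049 Ftan 2.68 Frad -6.48 Fz -4.15 w 0.0160
```

```bash

python3 -m handwheel '[[0.006,-0.06,0,0,0,0],[0,0,0,0,0,0],[0,0,0,0,0,0],[0,0,0,0,0,0]]'>/dev/null; python3 a.py
python3 - <<'E'
from fit import *
f=bot.grab_frame("side"); im=f["pixels"][90:240,220:420]; cv2.imwrite("pics/side7.png",cv2.resize(im,(800,600),interpolation=cv2.INTER_CUBIC))
p=np.load('p.npy')
print([(r["score"],np.round(r["point"],1)) for r in bot.trace(f,"lever_grip")[:1]])
for a in(.6,.7,.8,.85,.9,1.): print(a,proj(f,W(p,grip(a,.087))).round(1),proj(f,W(p,grip(a,.037))).round(1))
E
python3 a.py
```

```text
t 21.95 a 0.776 r 0.0934 l [-0.0117 -0.1227] z 0.0491 Ftan 4.80 Frad -7.29 Fz -5.00 w 0.0160
[]
0.6 [290.8 190.4] [291.  207.8]
0.7 [286.9 190.6] [287.2 208. ]
0.8 [283.  190.6] [283.4 208. ]
0.85 [281.1 190.5] [281.5 207.9]
0.9 [279.2 190.4] [279.6 207.8]
1.0 [275.4 190. ] [275.9 207.4]
t 22.05 a 0.776 r 0.0934 l [-0.0117 -0.1226] z 0.049 Ftan 3.63 Frad -7.26 Fz -4.81 w 0.0158
```

View pics/side7.png

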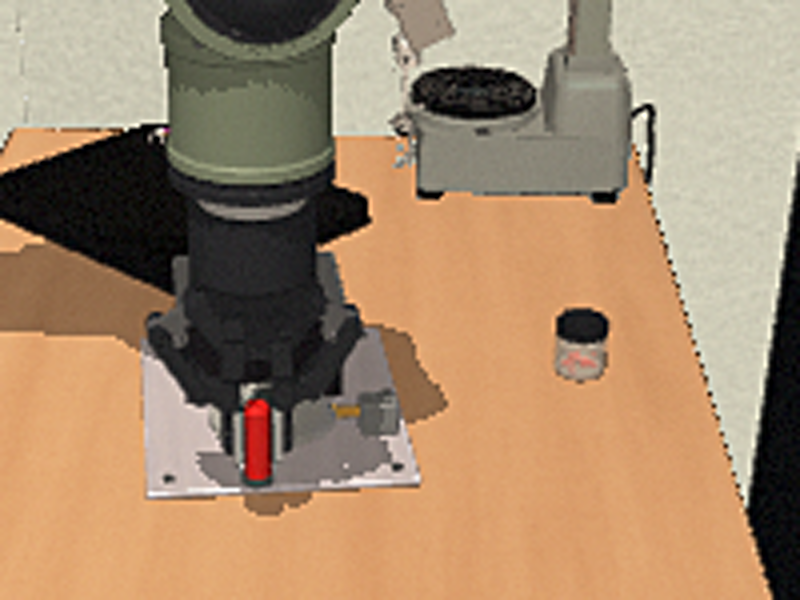

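```bash

python3 - <<'E'
from fit import *
f=bot.grab_frame("top"); im=f["pixels"][120:320,150:350]; cv2.imwrite("pics/top8.png",cv2.resize(im,(600,600),interpolation=cv2.INTER_CUBIC))
p=np.load('p.npy')
for n,q,z in(("loupe",(390.6,180.9),0),("pen_click",(419.6,289.2),0),("stone_jar_1",(208.3,136.3),0)): print(n,q,[(round(r["score"],2),np.round(r["point"],1)) for r in bot.trace(f,n)[:1]])
print('lid shut corners zoom',[((proj(f,W(p,lidpt(0,d,w)))-[150,120])*3).round(0).tolist() for d,w in((.116,.052),(.116,-.052),(0,.052))],[((proj(f,W(p,lidpt(.09,d,w)))-[150,120])*3).round(0).tolist() for d,w in((.116,.052),)])
E
```

```text
loupe (390.6, 180.9) [(0.6, array([392.9, 179.9]))]
pen_click (419.6, 289.2) [(0.53, array([421.2, 287. ]))]
stone_jar_1 (208.3, 136.3) [(0.72, array([206.6, 136.6]))]
lid shut corners zoom [[116.0, 472.0], [269.0, 450.0], [97.0, 302.0]] [[111.0, 472.0]]
```

View pics/top8.png

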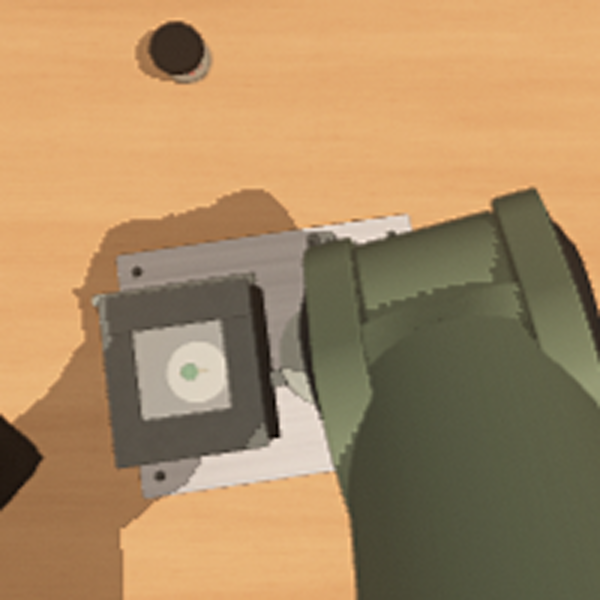

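The top picture shows the lid's near-left corner at (117,468), against (116,472) predicted for shut. The jar, loupe and pen are within about 2 px of where they started. I'm handing in.

```bash
python3 a.py; python3 -c "
from workcell import bot
print(bot.job_done())"; python3 a.py
```

```text
t 22.25 a 0.776 r 0.0934 l [-0.0117 -0.1226] z 0.0491 Ftan 5.09 Frad -7.68 Fz -5.11 w 0.0162
the job is handed in; nothing more can be done
None
the job is handed in; nothing more can be done
```

I shut the lid, drew the lever four clicks and handed the job in at about 22 s, still holding the red grip. No verdict was reported.

- **Lid:** I swung it shut with closed fingers and pressed its near edge onto the hard stop. The force rose to about 41 N at z ≈ 0.074 m. That is more than the 2–6 N needed, and close to the 40 N body limit, though it was the fingertips that pressed. I never saw a separate snap in the force readings. In the pictures after release the lid was flat, with its near corner within about 1 px of the shut position.
- **Lever:** I counted four force drops, each followed by the resistance coming back. I stopped just after the fourth. My pose-based angle reads 0.776 rad, but the clicks show it reads about 0.035 low. That puts the lever at about 0.81, and the side picture gave about 0.80. Both are inside the 0.765–0.945 band and short of the fifth click.
- **Grip:** The fingers were closed to 16 mm on the grip, commanded at 30 N, with the lever pulling back at about 4–5 N. The radial force was about 7 N because my fitted arc was about 1–2 mm off.
- **Bystanders:** The loupe, jar and pen were within about 2–3 px of where they started, which is within detection noise. The network did not find the grip in the last side picture, so I read its position by eye.

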